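Index the cactus turntable and put its cloche on

ROBOT

A 6-joint arm with a two-finger parallel gripper is mounted at the origin on the work surface. World frame = base frame: x ahead of the robot, y to its left, z up, the work surface at z = 0. Lengths are in m, angles in rad, forces in N, time in s.
With the tool pointing down it reaches from about 0.35 to 0.775 m from the base axis. Payload 7.3 kg.
Tool frame: the origin (TCP) lies at the very end of the fingers, on their centre line; the grasp point (between the pads) lies 19 mm behind it (robot.tcp_to_grasp is the distance from the TCP to the grasp point, in m); x points along the fingers, y is the direction in which the jaws open and shut, and the axes are right-handed (so a half turn about x gives the same grasp; the last joint's range is limited). The gripper opens to 92 mm and grips with 3 to 60 N. Pads are 19 mm wide; open, the fingers measure 130 mm over their backs; the gripper's body (75 mm by 190 mm) begins 47 mm behind the grasp point.
Start: joints at [-1.337, 0.342, 1.524, -0, 1.275, -0.146], TCP at [0.195, -0.488, 0.227] pointing down, gripper open.
Joint ranges: [-2.53, 2.53], [-0.77, 2.02], [0.04, 2.7], [-1, 4.14], [0.28, 2.66], [-3.11, 3.11]. Speed limits (rad/s): [2.57, 2.57, 3.14, 3.14, 3.14, 3.14].

INTERFACE

Orientations are given as [roll, pitch, yaw] about the fixed x, y, z axes, in that order (R = Rz(yaw) Ry(pitch) Rx(roll)).
In Python, from cell import robot gives the robot as it stands.
- The arm moves only by the tool move_arm, never from a script. Its argument "increments" is a list of rows, each a list of 4 numbers: the shift along the tool's x, y, z normalised to -1 to 1, where 1 is 40 cm, then the turn about the tool's x normalised to -1 to 1, where 1 is 60 degrees. In form: [[dx, dy, dz, twist], ...]. A call has 1 to 5 rows; each row is the pose to reach, as a shift and turn from the pose commanded when the call began, along the tool's axes at that moment; what a row does not reach only later rows make up. A row lasts 1/8 s, in which the tool goes at most 62.5 mm and 10.7 degrees, less where a joint would pass 70% of its speed; a pose out of reach is approached as far as the arm can. A call with a number of a shift or a turn outside -1 to 1 is refused whole. A call with a gripper value outside its range is refused whole. "gripper" is the closure, from 0 (fully open) to 1 (shut), set as the call begins (left out, the last holds). The fingers move at their own pace and stop on an object; "squeeze" is the grip in N (left out, the last holds). Time passes only in rows, so rows that repeat a pose let the fingers close. It gives the time, the measured TCP pose, the force and the opening at its end, in the units of the state.
- robot.observe(): the state, without advancing time (a new reading comes with each control period).
- robot.read_camera(name): name is "scene" or "side" or "wrist"; returns the picture (400x640x3 uint8, red, green, blue); there is no depth.
- robot.camera_params(name): a dict with "fx", "fy", "cx", "cy" (pixels), "R" (3x3) and "t" (3): a world point X has camera coordinates R X + t; the wrist camera has in their place "tool_from_camera" (4x4, takes a point from camera to tool coordinates, whose origin is the TCP and whose axes are the tool frame's). Camera axes: x right, y down, z forward; pixel columns grow to the right and rows downward; lengths in m; the calibration is good to about 2 mm. A picture is of the moment at which its call begins: read the wrist's pose just before it. camera_params takes no time and is no camera call.
- robot.hand_in(): hands the job in, once; it reports no verdict.
The state is a dict: "time": time; "qpos": joint angles; "qvel": joint speeds; "joint_efforts": joint torques, N m; "tool_pos": TCP position; "tool_rot": TCP orientation; "contact_force": force on the tool from outside, world axes, zero at the start; "torque": the same for the moment, N m; "opening": finger opening in m.
Only numpy, scipy, OpenCV 4.12 (cv2) and the standard library are available. Lean on these libraries where they do the work, as an engineer would, in place of code of your own. Each camera call takes 0.05 s, during which the arm holds its last target.

TASK

Before the rain comes, give the cactus on the turntable its turn: draw the spring index pin by its black knob, turn the table one hole on anticlockwise (seen from above), and let the pin drop fully home in that next hole. Then put the glass cloche over the pot, setting it down gently so that it stands flat on the turntable, and leave the other things on the bench where they are.

Things in the scene. Friction and masses are not known exactly. Their poses are not given: they have to be found in the camera images.
- table_axis (a point): The turntable's axis, at the top face of its rotating table, 46 mm above the bench. Below is a round steel base flange (300 mm across, top 20 mm above the bench, held by 4 bolts) with 8 evenly spaced index holes (15 mm, 45 degrees apart, 120 mm from the axis); over it the flat dark steel rotating table, 208 mm across. A lug on the table's rim carries the index plunger.
- pin_knob (a point): Centre of the round black knob of the index plunger (36 mm across, 42 mm tall), 120 mm from the axis, 94 mm above the bench with the pin home. Straight side from 12 mm below to 13 mm above this point. Under the knob a 24 mm steel barrel stands on a nut and the lug (top 54 mm above the bench). It rides on the rotating table: held up, the knob is the handle to swing the table by.
- plunger (a joint): Lift of the index pin in m: 0 home in a hole, 0.016 fully drawn. A 12 mm pin with a round nose; it leaves the hole at 0.012 and rests on the flange at that height between holes. A spring pulls it down with 5 N when home and 10 N fully drawn, weight included. Its round nose finds the hole when let go within about 3 mm of it.
- faceplate (a joint): Turn of the rotating table in rad, 0 at the start with the pin home in a hole, growing anticlockwise seen from above; the next hole that way is at 0.785. It turns with light friction and stays where it is left; with the pin home it is locked but for 1.5 mm of play at the pin.
- cactus_pot_center (a point): Half-way up the grey ceramic pot with its globe cactus (96 mm across, 104 mm tall in all, loose, upright), which stands near the middle of the rotating table and turns with it.
- cloche_center (a point): Half-way up the glass cloche, an open-bottomed bell 150 mm across (142 mm inside, 155 mm over the bead at the foot) and 165 mm tall with its knob, about 0.6 kg, loose; its foot is 82.5 mm below this point and its inside is 119 mm high. It starts upright on the bench on one side of the turntable.
- cloche_knob (a point): Centre of the glass knob on top of the cloche, 38 mm across and about 30 mm tall, 150 mm above the cloche's foot; the shoulder of the bell is 25 mm below this point.
- spare_pot_center (a point): Half-way up an empty terracotta pot, 122 mm across and 105 mm tall, on the bench on the other side of the turntable: leave it.
- seed_tray: Clear plastic seed tray with six cells, 144 by 204 mm and 50 mm tall, beyond the turntable to the robot's left; origin at the centre of its underside: leave it.
- dibber: Wooden T-handled dibber, about 220 mm long, lying beyond the turntable to the robot's right; origin below the middle of its shaft: leave it.
Things that resemble listed ones, but are neither listed nor needed, are in the scene too. Of the things that look like the part that bears cactus_pot_center, the middle-sized one is meant.

How it is judged:
On the way, in this order (a step that is already met when the one before it is completed fails the run):
1. the index pin is drawn clear of the hole it started in (value of joint plunger above 0.0115 m and value of joint faceplate between -0.12 and 0.4 rad), for 0.05 s.
2. the table is one hole on anticlockwise and the pin is home in that hole (value of joint plunger below 0.0025 m and value of joint faceplate between 0.76 and 0.811 rad), for 0.2 s.
3. the cloche stands over the pot on the turntable (horizontal distance between cloche_center and cactus_pot_center below 0.03 m and z of cloche_center in the frame of table_axis below 0.0865 m and angle between cloche_center's own z axis and vertical below 0.05 rad), for 0.2 s.
At the end, for the whole second after the job is handed in: The pin is home (within 2.5 mm) in the next hole anticlockwise (table within 0.025 rad of 0.785); the pot stands upright within 30 mm of the axis; the cloche stands over it, flat on the rotating table (foot within 4 mm of its face, tilt under 0.05 rad, within 35 mm of the axis), released (all of step 2 and all of step 3 and horizontal distance between cloche_center and table_axis below 0.035 m and z of cloche_center in the frame of table_axis above 0.079 m and horizontal distance between cactus_pot_center and table_axis below 0.03 m and angle between cactus_pot_center's own z axis and vertical below 0.08 rad); the robot touches nothing.
It fails at once if the cloche is tipped past 0.5 rad (angle between cloche_center's own z axis and vertical above 0.5 rad).
It fails at once if the cloche is struck or pressed hard on the turntable or pot (over 50 N) (contact force between cloche and turntable above 50 N or contact force between cloche and cactus_pot above 50 N).
It fails at once if the cloche is dropped: let go more than 10 mm above the turntable (horizontal distance between cloche_center and table_axis below 0.1 m and z of cloche_center in the frame of table_axis above 0.0925 m and contact force between the fingers and cloche below 0.05 N).
It fails at once if the cactus pot is tipped past 0.35 rad (angle between cactus_pot_center's own z axis and vertical above 0.35 rad).
It fails at once if the terracotta pot, the seed tray or the dibber is moved more than 30 mm (distance of any of spare_pot_center, seed_tray, dibber from where it was at the start of the episode above 0.03 m).
It also fails if it takes over 64 s, if anything falls off the work surface, if the arm or the gripper's body presses on something with over 40 N, if the wrist force passes 120 N, or if a joint passes its speed limit or range.

## Working session

There is one attempt and no reset: what is moved stays moved. The work goes in short steps, Python scripts to look and compute and a tool call to move; the robot and the scene stay as the last step left them, time stands still between calls to the robot, and variables do not carry over. Pictures are saved under pics/ and viewed, and the job is handed in when it is done.

Besides the shell and the picture viewer there is one more tool, called after "Emit:" as name(argument=value, ...) on one line, values as JSON. move_arm: Moves the arm, as the interface text tells. Its arguments: {"type":"object","properties":{"increments":{"type":"array","items":{"type":"array","items":{"type":"number"}}},"gripper":{"type":"number"},"squeeze":{"type":"number"}},"required":["increments"]}

```bash
ls; mkdir -p pics; python3 - <<'E'
from cell import robot
import cv2
print(robot.observe())
for n in ["scene","side","wrist"]:
    im=robot.read_camera(n); cv2.imwrite(f"pics/{n}0.png",im[:,:,::-1]); print(n,robot.camera_params(n))
E
```

```text
pics
{'time': 0.0, 'qpos': array([-1.33698881e+00,  3.42691356e-01,  1.52506155e+00,  3.83973640e-05,
        1.27537678e+00, -1.46000170e-01]), 'qvel': array([ 0.0009321 ,  0.00092483, -0.00054472,  0.00126444,  0.00208258,
        0.00039898]), 'joint_efforts': array([-1.94169712e-03, -4.31246710e+01, -2.44226253e+01,  7.15201395e-02,
        5.60235931e-02, -1.31094862e-04]), 'tool_pos': array([ 0.1945727 , -0.48716086,  0.2260457 ]), 'tool_rot': array([-1.74068004,  1.56925886,  1.78070909]), 'contact_force': array([-0.73081275, -0.1047926 , -0.28976693]), 'torque': array([-0.02346228, -0.04883212,  0.00092101]), 'opening': 0.09166072950468178}
scene {'fx': 390.3059202491787, 'fy': 390.3059202491787, 'cx': 321.47403396142664, 'cy': 210.3150201731903, 'R': array([[-0.31748047,  0.94819411, -0.01157961],
       [ 0.68350826,  0.22035828, -0.69588698],
       [-0.65728427, -0.22884529, -0.71805795]]), 't': array([ 0.2423858 , -0.23119932,  1.6405424 ])}
side {'fx': 485.0582904612668, 'fy': 485.0582904612668, 'cx': 314.15102357157355, 'cy': 199.54334727272635, 'R': array([[-0.84109268, -0.54088697,  0.00209342],
       [-0.41529361,  0.64330251, -0.64318979],
       [ 0.34654627, -0.54185161, -0.76570393]]), 't': array([0.36122532, 0.33287302, 1.20163782])}
wrist {'fx': 318.1828783136148, 'fy': 318.1828783136148, 'cx': 319.5516706382705, 'cy': 198.4570629278439, 'tool_from_camera': array([[-5.24527013e-04, -2.76674906e-01,  9.60963434e-01,
        -1.58471961e-01],
       [ 9.99999840e-01, -3.50737973e-04,  4.44852028e-04,
         2.02674856e-04],
       [ 2.13966973e-04,  9.60963513e-01,  2.76675046e-01,
        -7.48353481e-02],
       [ 0.00000000e+00,  0.00000000e+00,  0.00000000e+00,
         1.00000000e+00]])}
```

View pics/scene0.png

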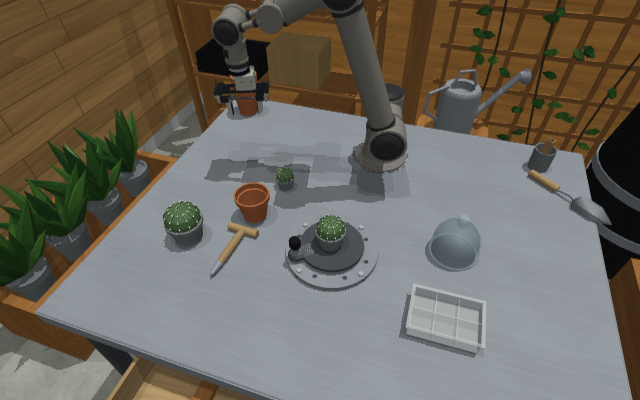

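View pics/side0.png

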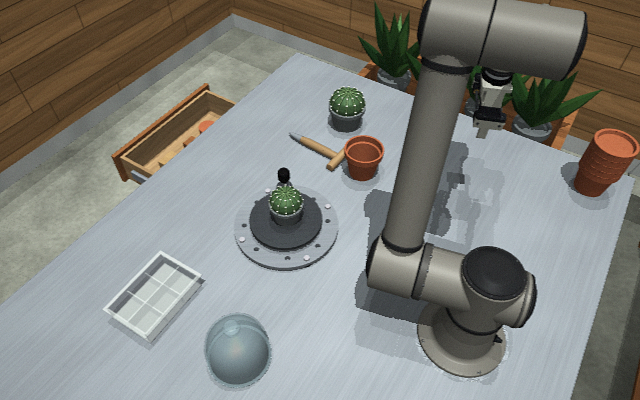

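View pics/wrist0.png

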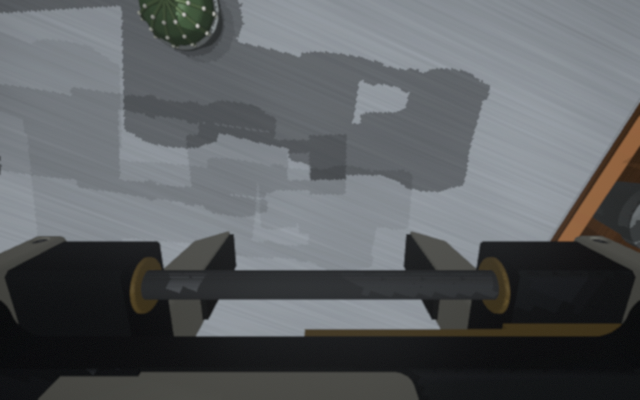

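The scene picture shows the turntable at about (332,250), its cactus at (331,232), black pin knob at (294,243), cloche at (454,243) and dibber and terracotta pot to the left. I'll enlarge crops to measure.

```bash
python3 - <<'E'
import cv2
a=cv2.imread("pics/scene0.png"); b=cv2.imread("pics/side0.png")
def c(im,x0,y0,x1,y1,s,n): cv2.imwrite(n,cv2.resize(im[y0:y1,x0:x1],None,fx=s,fy=s,interpolation=cv2.INTER_CUBIC))
c(a,270,200,395,295,6,"pics/s_tt.png")
c(b,225,155,350,275,5,"pics/d_tt.png")
c(a,415,205,495,275,7,"pics/s_cl.png")
c(b,195,305,280,395,6,"pics/d_cl.png")
E
```

```text
(no output)
```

View pics/s_tt.png

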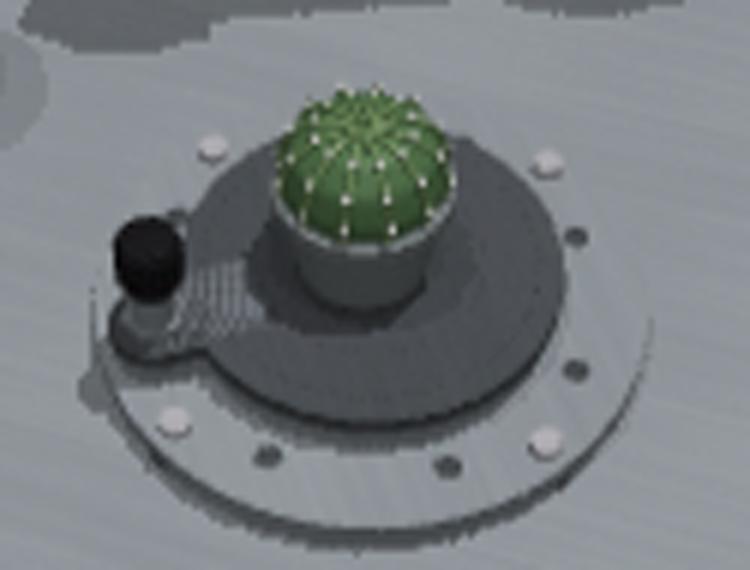

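View pics/d_tt.png

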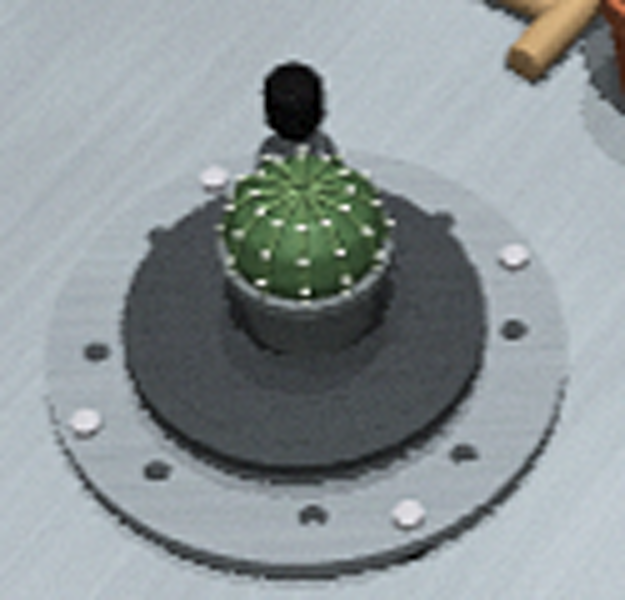

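View pics/s_cl.png

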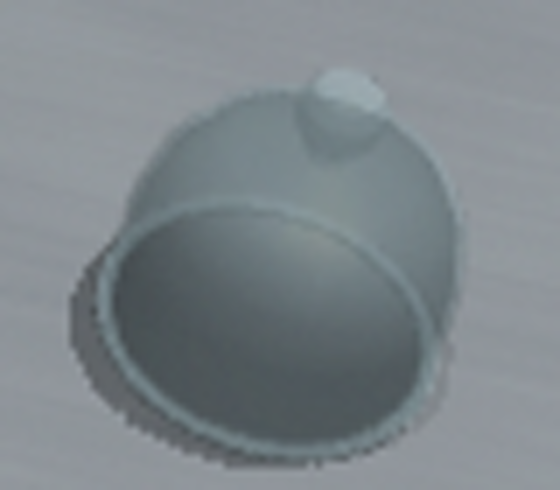

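View pics/d_cl.png

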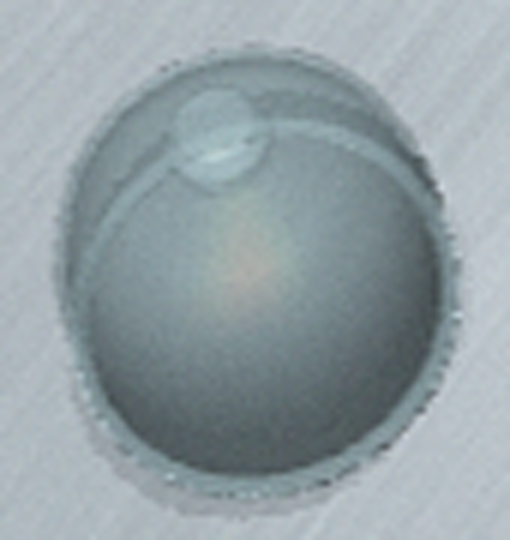

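```bash
cat > h.py <<'E'
import numpy as np
from cell import robot
from scipy.optimize import least_squares
from scipy.spatial.transform import Rotation as Ro
P={n:robot.camera_params(n) for n in("scene","side")}
def ray(n,uv):
    p=P[n]; R=np.array(p["R"]);t=np.array(p["t"])
    d=R.T@np.array([(uv[0]-p["cx"])/p["fx"],(uv[1]-p["cy"])/p["fy"],1.]); o=-R.T@t
    return o,d/np.linalg.norm(d)
def plane(n,uv,z):
    o,d=ray(n,uv); return o+d*(z-o[2])/d[2]
def tri(obs):
    A=0;b=0
    for n,uv in obs:
        o,d=ray(n,uv);M=np.eye(3)-np.outer(d,d);A=A+M;b=b+M@o
    X=np.linalg.solve(A,b); return X,[np.linalg.norm((np.eye(3)-np.outer(ray(n,u)[1],ray(n,u)[1]))@(X-ray(n,u)[0])) for n,u in obs]
def proj(n,X):
    p=P[n];c=np.array(p["R"])@X+p["t"];return np.array([p["cx"]+p["fx"]*c[0]/c[2],p["cy"]+p["fy"]*c[1]/c[2]])
def crop(pts,x0,y0,s): return [((u+.5)/s-.5+x0,(v+.5)/s-.5+y0) for u,v in pts]
def Rt(s): return Ro.from_euler('xyz',s["tool_rot"]).as_matrix()
E
python3 - <<'E'
from h import *
hs=crop([(577,237),(576,371),(448,467),(268,456)],270,200,6)
hd=crop([(97,352),(158,470),(313,516),(463,453),(513,329),(442,219)],225,155,5)
def fit(n,h):
    Q=np.array([plane(n,u,.02)[:2] for u in h])
    r=least_squares(lambda p:np.linalg.norm(Q-p,axis=1)-.12,Q.mean(0)); c=r.x
    a=np.degrees(np.arctan2(*(Q-c).T[::-1])); print(n,c,r.fun*1000,a%45);return Q
A=fit("scene",hs);B=fit("side",hd)
Q=np.vstack([A,B]);r=least_squares(lambda p:np.linalg.norm(Q-p,axis=1)-.12,Q.mean(0));c=r.x
print(c)
k,e=tri([("scene",crop([(150,258)],270,200,6)[0]),("side",crop([(294,101)],225,155,5)[0])])
print("knob",k,e,np.linalg.norm(k[:2]-c),np.degrees(np.arctan2(*(k[:2]-c)[::-1])))
for n,u in [("scene",crop([(150,258)],270,200,6)[0]),("side",crop([(294,101)],225,155,5)[0])]: print(plane(n,u,.094))
k,e=tri([("scene",crop([(348,115)],415,205,7)[0]),("side",crop([(220,141)],195,305,6)[0])])
print("cl knob",k,e)
# foot ellipses z=0.004 center via points
es=crop([(98,300),(240,200),(437,360),(290,457),(120,240),(180,425),(390,430),(350,235)],415,205,7)
def f2(n,h,r0=.0765,z=.004):
    Q=np.array([plane(n,u,z)[:2] for u in h]);r=least_squares(lambda p:np.linalg.norm(Q-p,axis=1)-r0,Q.mean(0));print(n,r.x,r.fun*1000)
f2("scene",es)
f2("side",crop([(75,300),(160,150),(300,122),(435,200),(455,300),(400,410),(250,488),(120,430)],195,305,6))
# cactus top
k,e=tri([("scene",crop([(370,115)],270,200,6)[0]),("side",crop([(302,180)],225,155,5)[0])]);print("cactus top",k,e)
f2("scene",crop([(363,312),(300,270),(425,280)],270,200,6),.038,.046)
E
```

```text
scene [ 0.55070832 -0.03640376] [ 0.29472369 -0.25568914  0.06806554  0.16046805] [36.52930388 36.45417446 36.36193177 36.27915661]
side [ 0.55127808 -0.03830593] [-0.01208032 -0.37560956  0.67680271 -0.28950759 -0.2747141   0.28805737] [36.99009462 36.80235444 36.69184747 36.60858974 36.64409374 37.17425572]
[ 0.55093405 -0.03755192]
knob [ 0.62212368 -0.13301423  0.09499676] [np.float64(0.00013367919054940996), np.float64(0.0001336791905493622)] 0.11908406587869612 -53.28679745067059
[ 0.62145947 -0.13323373  0.094     ]
[ 0.62270073 -0.13390905  0.094     ]
cl knob [0.42578476 0.34081588 0.14895531] [np.float64(0.0017131874005051322), np.float64(0.0017131874005051932)]
scene [0.42689348 0.33934138] [-0.5315938  -0.20095836  1.56635005 -0.38173185  0.17288381  0.83013814
 -1.59828228 -0.62512173]
side [0.42846642 0.33693633] [-1.2689227   1.51225078 -2.99394591  0.09841835  0.13044155 -1.91165716
  0.85878054 -1.82764164]
cactus top [ 0.54880431 -0.03986786  0.15890847] [np.float64(0.0012462086971095198), np.float64(0.0012462086971096011)]
scene [ 0.54744455 -0.041369  ] [ 1.26145739 -1.54125083 -1.6358354 ]
```

```bash
cat >> h.py <<'E'
def go(X,jawdeg=None):
    """increments from measured pose to X with jaw axis (tool y) at angle jawdeg mod 180 (world)"""
    s=robot.observe();R=Rt(s);d=R.T@(np.array(X)-s["tool_pos"])/.4
    y=R[:,1];cur=np.degrees(np.arctan2(y[1],y[0]));tw=0
    if jawdeg is not None:
        dy=(jawdeg-cur+90)%180-90
        tw=-dy/60 if R[2,0]<0 else dy/60
    print("pos",s["tool_pos"].round(4),"jaw",round(cur,1),"q6",s["qpos"][5].round(2),"inc",d.round(4),"twist",round(tw,3)," t",s["time"])
E
python3 - <<'E'
from h import *
print(Rt(robot.observe()).round(3))
go([.6225,-.1338,.2],36.6)
for n,u in [("bigcactus base",(185,243)),("terr base",(256,219)),("dib tip",(213,274)),("dib T",(243,230)),("small cactus",(286,188)),("tray",(447,318))]: print(n,plane("scene",u,0.0).round(3))
E
```

```text
[[-0.     0.371 -0.929]
 [ 0.001 -0.929 -0.371]
 [-1.    -0.001 -0.   ]]
pos [ 0.1946 -0.4873  0.2262] jaw -68.2 q6 -0.15 inc [ 0.0663 -0.424  -1.3211] twist 1.253  t 0.15
bigcactus base [ 0.667 -0.519  0.   ]
terr base [ 0.492 -0.337  0.   ]
dib tip [ 0.75  -0.365  0.   ]
dib T [ 0.554 -0.358  0.   ]
small cactus [ 0.308 -0.297  0.   ]
tray [0.676 0.349 0.   ]
```

Emit:
move_arm(increments=[[0, -0.045, -0.14, 0.13], [0, -0.09, -0.28, 0.27], [0, -0.135, -0.42, 0.4], [0, -0.18, -0.56, 0.53], [0, -0.21, -0.66, 0.64]], gripper=0)

```text
time: 0.78
tool_pos: [0.4102, -0.3098, 0.2266]
tool_rot: [-1.036, 1.57, 1.812]
contact_force: [0.8, -0.9, 0.5]
opening: 0.0917
```

```bash
python3 - <<'E'
from h import *
go([.6225,-.1338,.2],36.6)
E
```

```text
pos [ 0.4102 -0.3098  0.2266] jaw -106.8 q6 1.07 inc [ 0.0665 -0.5745 -0.3811] twist 0.61  t 0.775
```

Emit:
move_arm(increments=[[0.01, -0.12, -0.08, 0.13], [0.03, -0.24, -0.16, 0.26], [0.05, -0.36, -0.24, 0.39], [0.06, -0.48, -0.32, 0.52], [0.066, -0.572, -0.379, 0.61]])

```text
time: 1.4
tool_pos: [0.6208, -0.1339, 0.1995]
tool_rot: [0.543, 1.57, 2.753]
contact_force: [1.0, -1.3, -0.1]
opening: 0.0919
```

```bash
python3 - <<'E'
from h import *
import cv2
go([.6225,-.1338,.2],36.6)
for n in ("wrist","side","scene"): cv2.imwrite(f"pics/{n}1.png",robot.read_camera(n)[:,:,::-1])
go([.6225,-.1338,.2],36.6)
E
```

```text
pos [ 0.6208 -0.1339  0.1995] jaw -143.4 q6 2.17 inc [-0.0013 -0.0037 -0.0023] twist 0.0  t 1.4
pos [ 0.6202 -0.134   0.1991] jaw -143.0 q6 2.16 inc [-0.0022 -0.005  -0.003 ] twist 0.006  t 1.55
```

View pics/wrist1.png

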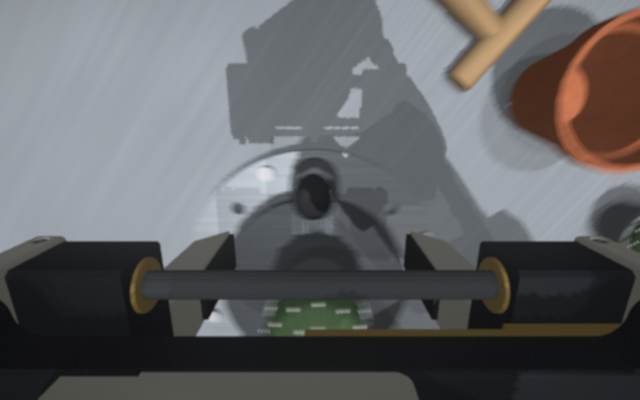

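View pics/side1.png

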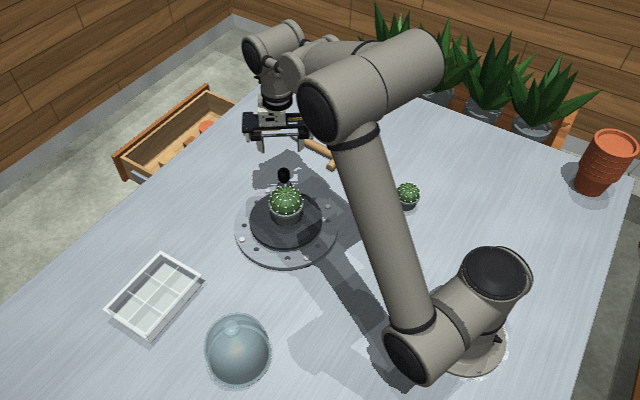

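Wrist picture: the knob is at about (314,195), nearly centred between the jaws. The dibber and the terracotta pot are clear at upper right. I'll work out the knob position from this.

```bash
cat >> h.py <<'E'
def wray(uv,s,z):
    p=robot.camera_params("wrist");T=np.array(p["tool_from_camera"]);R=Rt(s)
    d=R@T[:3,:3]@np.array([(uv[0]-p["cx"])/p["fx"],(uv[1]-p["cy"])/p["fy"],1.]);o=R@T[:3,3]+s["tool_pos"]
    return o+d*(z-o[2])/d[2]
E
python3 - <<'E'
from h import *
import cv2
s=robot.observe()
for u in [(314,193),(314,196),(314,199)]: print(wray(u,s,.094),wray(u,s,.115))
a=cv2.imread("pics/wrist1.png")[130:260,220:420];cv2.imwrite("pics/w1c.png",cv2.resize(a,None,fx=4,fy=4,interpolation=cv2.INTER_CUBIC))
E
```

```text
[ 0.62633883 -0.13423091  0.094     ] [ 0.62947171 -0.13895317  0.115     ]
[ 0.62474317 -0.13208876  0.094     ] [ 0.62800321 -0.13698174  0.115     ]
[ 0.62313884 -0.12993497  0.094     ] [ 0.62652673 -0.1349996   0.115     ]
```

View pics/w1c.png

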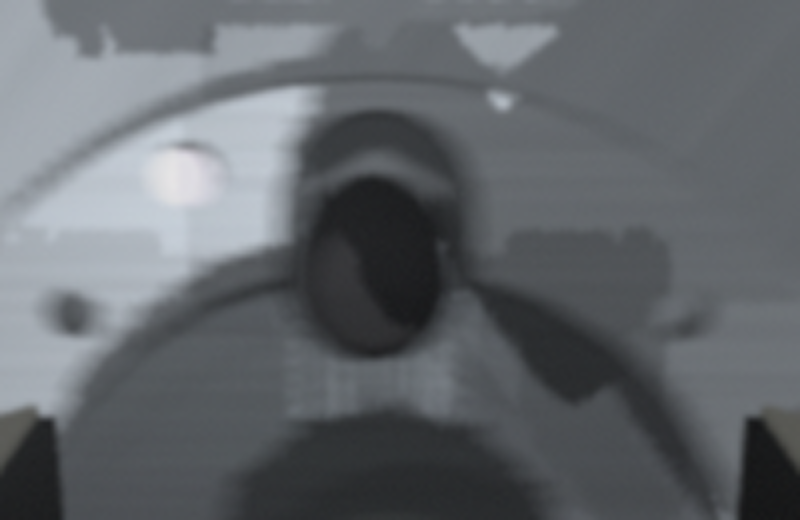

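Emit:
move_arm(increments=[[0.05, -0.005, -0.003, 0], [0.12, -0.005, -0.003, 0], [0.12, -0.005, -0.003, 0]])

```text
time: 1.92
tool_pos: [0.6196, -0.1362, 0.1502]
tool_rot: [0.663, 1.565, 2.875]
contact_force: [-1.2, -0.3, 0.1]
opening: 0.0916
```

```bash
python3 - <<'E'
from h import *
import cv2
go([.6225,-.1338,.075],36.6)
s=robot.observe()
im=robot.read_camera("wrist")[:,:,::-1]
go([.6225,-.1338,.075],36.6)
cv2.imwrite("pics/w2.png",im)
for u in [(314,193),(314,196),(320,196)]: print(wray(u,s,.094),wray(u,s,.115))
E
```

```text
pos [ 0.6196 -0.1362  0.1502] jaw -143.3 q6 2.16 inc [ 0.188  -0.01   -0.0003] twist 0.002  t 1.925
pos [ 0.6207 -0.1365  0.152 ] jaw -143.3 q6 2.16 inc [ 0.1925 -0.0078  0.0025] twist 0.002  t 1.975
[ 0.63285564 -0.14741616  0.094     ] [ 0.63604998 -0.15217574  0.115     ]
[ 0.63156282 -0.14566515  0.094     ] [ 0.6348838  -0.15059626  0.115     ]
[ 0.6281926  -0.14817231  0.094     ] [ 0.63184374 -0.1528578   0.115     ]
```

View pics/w2.png

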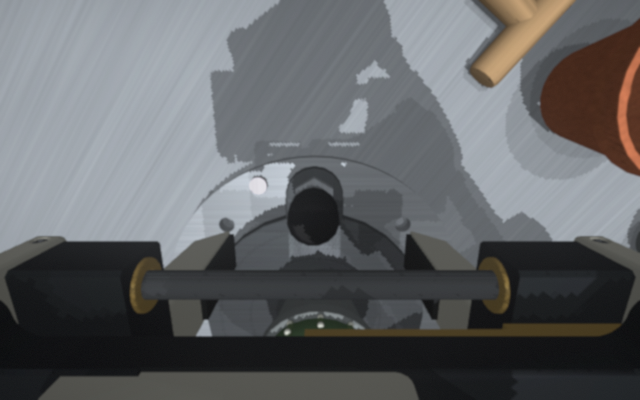

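```bash
cat >> h.py <<'E'
class C:
    def __init__(s): s.p=np.array([.195,-.488,.227]); s.j=np.degrees(-1.337+.146)
    def axes(s):
        a=np.radians(s.j); return np.array([[0,0,-1],[np.cos(a),np.sin(a),0],[np.sin(a),-np.cos(a),0]])
    def mv(s,r): s.p=s.p+np.array(r[:3])*.4@s.axes(); s.j-=r[3]*60; return s
    def to(s,X,j=None):
        return (s.axes()@(np.array(X)-s.p)/.4).round(4), 0 if j is None else round((s.j-j)/60,4)
c=C()
def run(L):
    for r in L:c.mv(r)
    return c
LOG=[[0,-.21,-.66,.64],[.066,-.572,-.379,.61],[.12,-.005,-.003,0]]
run(LOG)
E
python3 - <<'E'
from h import *
print(c.p,c.j)
s=robot.observe();print(s["tool_pos"],s["qpos"],s["contact_force"])
s=dict(s);s["tool_pos"]=c.p
for u in [(313,214)]: print(wray(u,s,.094),wray(u,s,.1))
print(c.to([.6225,-.1338,.075]))
E
```

```text
[ 0.62213418 -0.13606776  0.1526    ] -143.23927340008103
[ 0.62074974 -0.13647709  0.15199246] [-3.36764618e-01  6.06312940e-01  1.29972683e+00 -3.10856476e-04
  1.23758012e+00  2.16398322e+00] [ 0.4684807  -0.32347895  0.72905551]
[ 0.62645337 -0.13376489  0.094     ] [ 0.62758696 -0.1354778   0.1       ]
(array([ 0.194 , -0.0041,  0.004 ]), 0)
```

Emit:
move_arm(increments=[[0.08, -0.007, 0.002, 0], [0.16, -0.007, 0.002, 0], [0.194, -0.007, 0.002, 0], [0.194, -0.007, 0.002, 0]])

```text
time: 2.48
tool_pos: [0.6235, -0.1337, 0.0751]
tool_rot: [1.211, 1.571, -2.86]
contact_force: [-0.1, -0.7, -0.4]
opening: 0.0916
```

Emit:
move_arm(increments=[[0, 0, 0, 0], [0, 0, 0, 0], [0, 0, 0, 0], [0, 0, 0, 0]], gripper=1, squeeze=35)

```text
time: 2.98
tool_pos: [0.6237, -0.1333, 0.075]
tool_rot: [-2.722, 1.57, -0.51]
contact_force: [-0.1, 0.4, -1.3]
opening: 0.0564
```

```bash
python3 - <<'E'
from h import *
import cv2
c.mv([.194,-.007,.002,0]);print(c.p)
s=robot.observe();print(s["tool_pos"],s["contact_force"],s["opening"])
im=robot.read_camera("wrist")[:,:,::-1]
cv2.imwrite("pics/w3.png",im)
E
```

```text
[ 0.6238986  -0.13375112  0.075     ]
[ 0.62365096 -0.13334595  0.07501587] [-0.08225875  0.43049939 -1.30093369] 0.056388969358898804
```

View pics/w3.png

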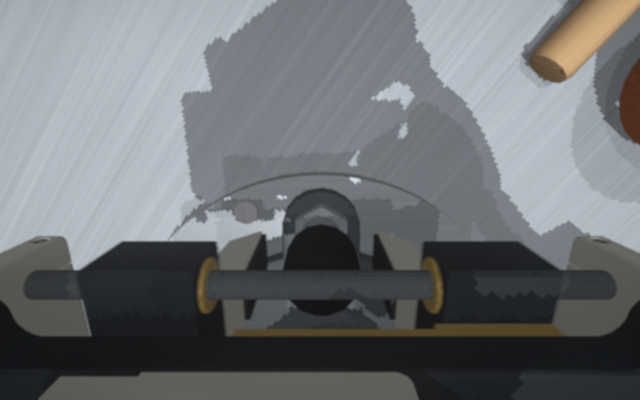

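The fingers are still closing, and the knob at (321,270) is centred between them.

Emit:
move_arm(increments=[[0, 0, 0, 0], [0, 0, 0, 0], [0, 0, 0, 0], [0, 0, 0, 0]])

```text
time: 3.52
tool_pos: [0.6235, -0.1334, 0.0747]
tool_rot: [1.674, 1.571, -2.397]
contact_force: [-1.5, -0.3, -0.0]
opening: 0.035
```

Gripped at 35 mm opening. Next I lift it 14.5 mm.

Emit:
move_arm(increments=[[-0.018, 0, 0, 0], [-0.036, 0, 0, 0], [-0.036, 0, 0, 0]])

```text
time: 3.9
tool_pos: [0.6233, -0.1334, 0.089]
tool_rot: [1.09, 1.57, -2.981]
contact_force: [1.6, -2.5, -9.7]
opening: 0.0348
```

```bash
python3 - <<'E'
from h import *
import cv2
s=robot.observe();print(s["tool_pos"],s["contact_force"],s["opening"],s["qpos"])
for n in("side",):
  im=robot.read_camera(n)[:,:,::-1]
  cv2.imwrite("pics/d4.png",cv2.resize(im[100:280,200:400],None,fx=4,fy=4)[:600])
# swing plan from start orient
for J in (-143.24,):
  c=C();c.j=J;c.p=np.zeros(3)
  for th in (9,18,27,36,45):
    a0=np.radians(-53.4);a=a0+np.radians(th);d=.12*np.array([np.cos(a)-np.cos(a0),np.sin(a)-np.sin(a0),0])
    print(th,c.to(d,J+th))
E
```

```text
[ 0.62333636 -0.13344007  0.08901586] [ 1.59928291 -2.53946324 -9.70550731] 0.034752518300273365 [-3.30900387e-01  6.71266908e-01  1.36575825e+00 -2.89564568e-04
  1.10505037e+00  2.16927452e+00]
9 (array([ 0.    , -0.0469,  0.0036]), -0.15)
18 (array([ 0.    , -0.0927,  0.0144]), -0.3)
27 (array([ 0.    , -0.1363,  0.0323]), -0.45)
36 (array([ 0.    , -0.1765,  0.0568]), -0.6)
45 (array([ 0.    , -0.2124,  0.0873]), -0.75)
```

View pics/d4.png

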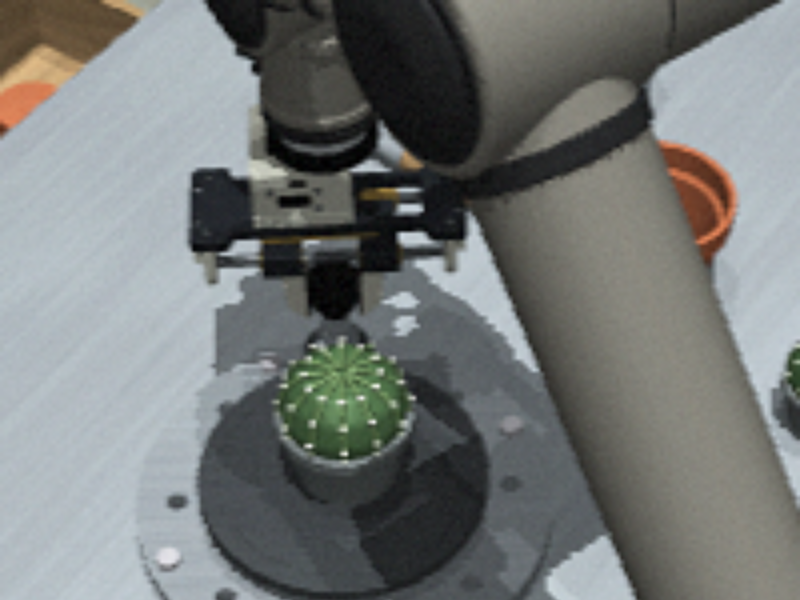

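Emit:
move_arm(increments=[[0, -0.0235, 0.001, -0.075], [0, -0.047, 0.0036, -0.15], [0, -0.07, 0.008, -0.225], [0, -0.0927, 0.0144, -0.3], [0, -0.1149, 0.0225, -0.375]])

```text
time: 4.58
tool_pos: [0.6546, -0.0985, 0.0882]
tool_rot: [0.455, 1.569, 3.062]
contact_force: [1.1, -3.4, -10.5]
opening: 0.035
```

Emit:
move_arm(increments=[[0, -0.0235, 0.001, -0.075], [0, -0.047, 0.0036, -0.15], [0, -0.07, 0.008, -0.225], [0, -0.0927, 0.0144, -0.3], [0, -0.1149, 0.0225, -0.375]])

```text
time: 5.2
tool_pos: [0.67, -0.0543, 0.088]
tool_rot: [0.098, 1.568, 3.098]
contact_force: [-0.2, -1.7, -8.2]
opening: 0.0348
```

Emit:
move_arm(increments=[[0, 0, 0, 0], [0, 0, 0, 0], [0, 0, 0, 0]])

```text
time: 5.58
tool_pos: [0.67, -0.0546, 0.0887]
tool_rot: [-0.146, 1.569, 2.851]
contact_force: [-1.5, -0.0, -10.6]
opening: 0.035
```

```bash
python3 - <<'E'
from h import *
import cv2
s=robot.observe();print(s["tool_pos"],s["contact_force"],s["opening"],s["torque"])
for n in("side","scene","wrist"):
  im=robot.read_camera(n)[:,:,::-1]
  cv2.imwrite(f"pics/{n}5.png",im)
c.p=np.array([ 0.6238986,-0.13375112,0.0894]);c.j=-143.24
for i in range(2):c.mv([0,-.1149,.0225,-.375])
print(c.p,c.j)
E
```

```text
[ 0.67004659 -0.05460137  0.08866946] [ -1.50007525  -0.02561569 -10.57450759] 0.03502200841770605 [-0.01668776  0.28909193  0.11664818]
[ 0.67108992 -0.05493264  0.0894    ] -98.24000000000001
```

View pics/side5.png

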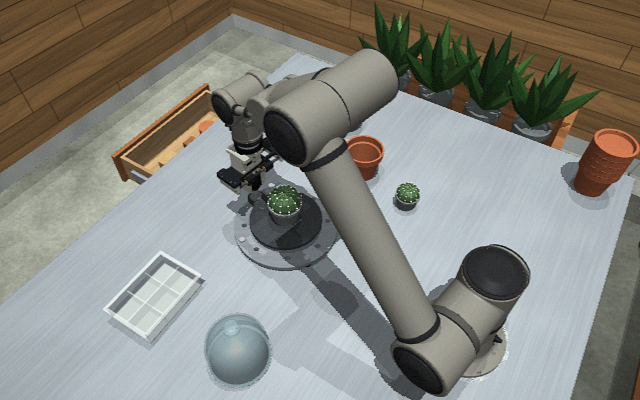

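View pics/scene5.png

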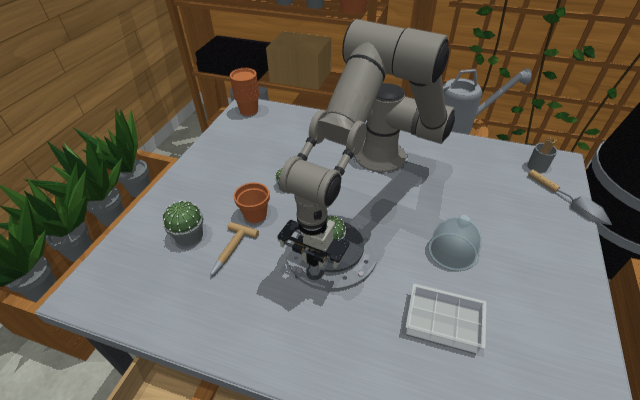

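View pics/wrist5.png

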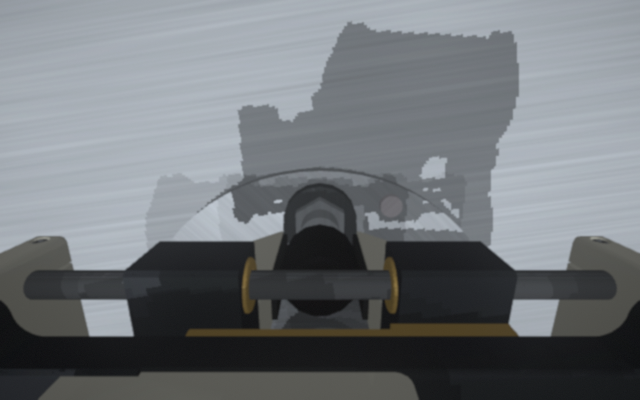

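The table has swung with the knob, and the lateral forces are small. Next I lower the pin.

Emit:
move_arm(increments=[[0.008, 0, 0, 0], [0.016, 0, 0, 0], [0.016, 0, 0, 0]])

```text
time: 6.1
tool_pos: [0.6702, -0.0546, 0.0823]
tool_rot: [0.1, 1.569, 3.097]
contact_force: [-5.9, -0.8, -7.8]
opening: 0.0348
```

Emit:
move_arm(increments=[[0.008, 0, 0, 0], [0.016, 0, 0, 0], [0.019, 0, 0, 0], [0.019, 0, 0, 0]])

```text
time: 6.6
tool_pos: [0.6702, -0.0546, 0.0753]
tool_rot: [0.22, 1.57, -3.065]
contact_force: [-6.6, -0.0, -5.7]
opening: 0.0347
```

Emit:
move_arm(increments=[[0, 0, 0, 0], [0, 0, 0, 0], [0, 0, 0, 0], [0, 0, 0, 0], [0, 0, 0, 0]], gripper=0)

```text
time: 7.22
tool_pos: [0.671, -0.0546, 0.0753]
tool_rot: [3.007, 1.57, -0.278]
contact_force: [0.2, 0.1, 0.5]
opening: 0.0803
```

```bash
python3 - <<'E'
from h import *
import cv2
s=robot.observe();print(s["tool_pos"],s["contact_force"],s["opening"])
cv2.imwrite("pics/w6.png",robot.read_camera("wrist")[:,:,::-1])
E
```

```text
[ 0.67096146 -0.05455427  0.07530316] [0.21613807 0.08667559 0.52382095] 0.08029419010614307
```

View pics/w6.png

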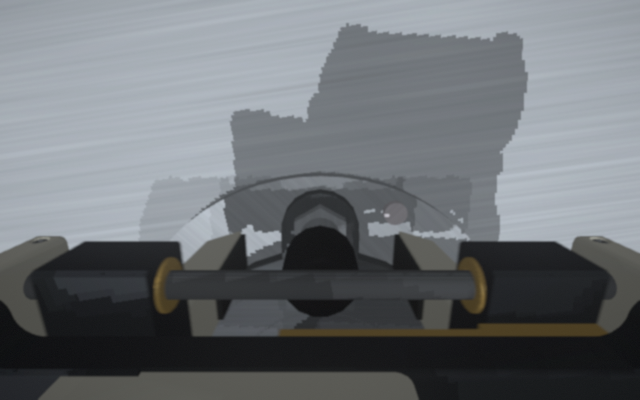

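Emit:
move_arm(increments=[[-0.1, 0, 0, 0], [-0.25, 0, 0, 0], [-0.4, 0, 0, 0], [-0.4, 0, 0, 0]])

```text
time: 7.78
tool_pos: [0.6732, -0.0549, 0.2418]
tool_rot: [3.087, 1.559, -0.198]
contact_force: [-0.8, -0.5, -1.1]
opening: 0.0917
```

```bash
python3 - <<'E'
from h import *
c.p=np.array([.67109,-.05493,.2354]);c.j=-98.24
s=robot.observe();print(s["tool_pos"],s["qpos"][5])
print(c.to([.427,.339,.235]))
E
```

```text
[ 0.67316431 -0.05492888  0.24177368] 1.5197484673266541
(array([ 0.001 , -0.8872,  0.7451]), 0)
```

Emit:
move_arm(increments=[[0, -0.06, 0.05, 0], [0, -0.16, 0.135, 0], [0, -0.26, 0.22, 0], [0, -0.36, 0.305, 0], [0, -0.45, 0.38, 0]])

```text
time: 8.4
tool_pos: [0.5445, 0.1468, 0.2341]
tool_rot: [0.221, 1.569, -3.064]
contact_force: [-0.3, -0.1, 0.2]
opening: 0.0922
```

Emit:
move_arm(increments=[[0, -0.1, 0.085, 0], [0, -0.2, 0.17, 0], [0, -0.3, 0.25, 0], [0, -0.4, 0.335, 0], [0, -0.437, 0.365, 0]])

```text
time: 9.02
tool_pos: [0.4247, 0.3411, 0.2342]
tool_rot: [0.556, 1.569, -2.726]
contact_force: [-0.4, -0.5, 0.4]
opening: 0.092
```

Emit:
move_arm(increments=[[0, 0, 0, 0], [0, 0, 0, 0]])

```text
time: 9.28
tool_pos: [0.4274, 0.3382, 0.2347]
tool_rot: [1.549, 1.57, -1.738]
contact_force: [0.9, 0.3, -0.8]
opening: 0.0919
```

```bash
python3 - <<'E'
from h import *
import cv2
c.p=np.array([.67109,-.05493,.2354]);c.j=-98.24
c.mv([0,-.887,.745,0]);print(c.p)
s=robot.observe();print(s["tool_pos"],s["contact_force"],s["opening"],s["qpos"])
for n in("wrist","scene","side"):
  cv2.imwrite(f"pics/{n}7.png",robot.read_camera(n)[:,:,::-1])
a=cv2.imread("pics/scene7.png");cv2.imwrite("pics/s7c.png",cv2.resize(a[200:295,270:395],None,fx=6,fy=6,interpolation=2))
E
```

```text
[0.42701633 0.33891652 0.2354    ]
[0.42743647 0.33816675 0.23469471] [ 0.88734888  0.26190579 -0.79677936] 0.09192755009888988 [ 5.29113442e-01  3.73222680e-01  1.45462026e+00 -7.54807967e-04
  1.31435974e+00  2.24501512e+00]
```

View pics/wrist7.png

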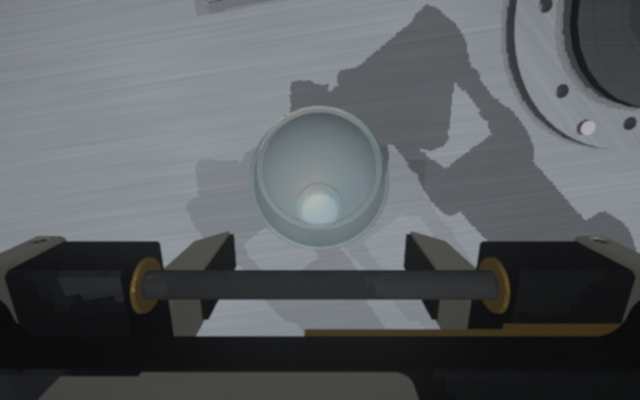

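View pics/s7c.png

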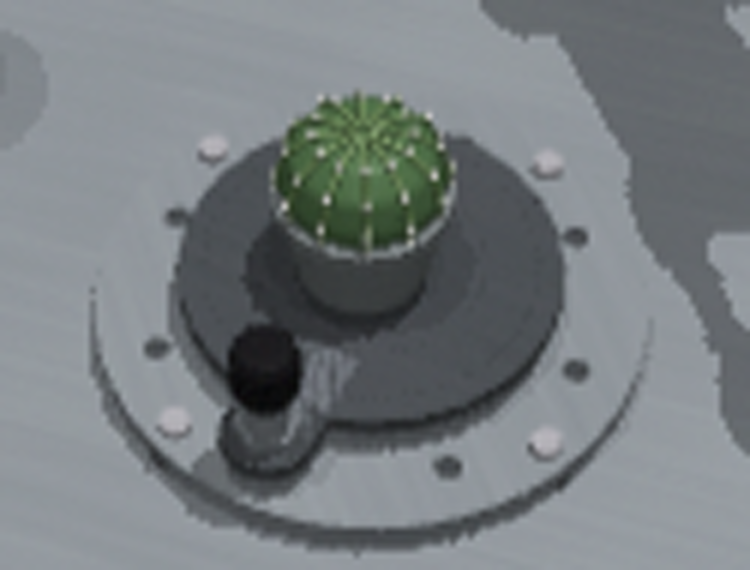

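View pics/side7.png

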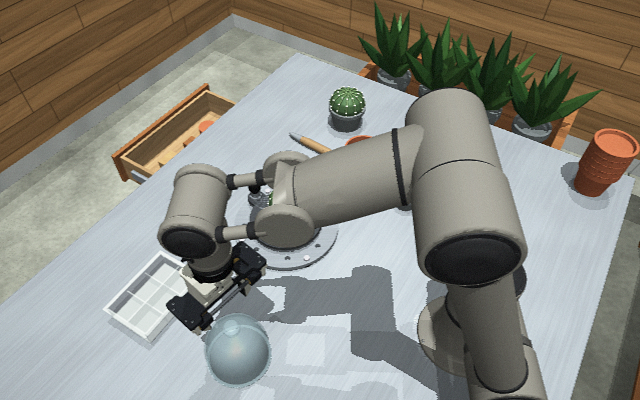

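Wrist picture: the cloche knob is at about (319,206), centred along the jaws. Scene crop: the pin knob is at (264,368), over the next hole. I'll check the pin height and the pot position.

```bash
python3 - <<'E'
from h import *
ax=np.array([.551,-.0375])
u=crop([(264,368)],270,200,6)[0]
print("seen",u)
for th in (-53.4+45,):
  for z in (.094,.106):
    a=np.radians(th);print(z,proj("scene",np.array([ax[0]+.12*np.cos(a),ax[1]+.12*np.sin(a),z])))
u0=crop([(150,258)],270,200,6)[0];a=np.radians(-53.4);print("start seen",u0,proj("scene",np.array([ax[0]+.12*np.cos(a),ax[1]+.12*np.sin(a),.094])))
# start->now by plane
k0=plane("scene",u0,.094)[:2]-ax;k1=plane("scene",u,.094)[:2]-ax
print(np.degrees(np.arctan2(k0[1],k0[0])-np.arctan2(k1[1],k1[0])),np.linalg.norm(k0),np.linalg.norm(k1))
print("cact top",plane("scene",crop([(366,130)],270,200,6)[0],.148), "pot rim", plane("scene",crop([(364,180)],270,200,6)[0],.115))
# pot bottom edge fit
s=dict(robot.observe());
for uv in((319,202),(319,206),(319,210)):
  print(wray(uv,s,.15),wray(uv,s,.16))
E
```

```text
seen (313.5833333333333, 260.9166666666667)
0.094 [313.46567156 261.09127438]
0.106 [313.35726423 258.60912473]
start seen (294.5833333333333, 242.58333333333334) [294.27028806 242.79827681]
-45.254087049928145 0.11886751109027963 0.1192850011646882
cact top [ 0.55041122 -0.04044166  0.148     ] pot rim [ 0.5550285  -0.03987619  0.115     ]
[0.42951473 0.33813205 0.15      ] [0.43247696 0.33769152 0.16      ]
[0.42620402 0.33862071 0.15      ] [0.42930224 0.33816011 0.16      ]
[0.42286912 0.33911295 0.15      ] [0.42610434 0.33863212 0.16      ]
```

Emit:
move_arm(increments=[[0.08, 0.001, 0, 0], [0.18, 0.001, 0, 0], [0.26, 0.001, 0, 0], [0.26, 0.001, 0, 0]])

```text
time: 9.93
tool_pos: [0.4258, 0.3374, 0.129]
tool_rot: [0.706, 1.565, -2.58]
contact_force: [1.2, 0.3, -0.5]
opening: 0.0918
```

Emit:
move_arm(increments=[[0, 0, 0, 0], [0, 0, 0, 0], [0, 0, 0, 0], [0, 0, 0, 0], [0, 0, 0, 0]], gripper=1, squeeze=45)

```text
time: 10.55
tool_pos: [0.4266, 0.339, 0.1313]
tool_rot: [-2.714, 1.57, 0.284]
contact_force: [0.7, -0.0, 0.7]
opening: 0.0462
```

Emit:
move_arm(increments=[[0, 0, 0, 0], [0, 0, 0, 0], [0, 0, 0, 0], [0, 0, 0, 0]])

```text
time: 11.05
tool_pos: [0.4266, 0.3389, 0.1311]
tool_rot: [1.822, 1.571, -1.463]
contact_force: [-0.5, -0.6, 1.7]
opening: 0.0363
```

```bash
python3 - <<'E'
from h import *
import cv2
cv2.imwrite(f"pics/w8.png",robot.read_camera("wrist")[:,:,::-1])
cv2.imwrite(f"pics/s8.png",cv2.resize(robot.read_camera("scene")[180:300,380:540,::-1],None,fx=5,fy=5))
E
```

```text
(no output)
```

View pics/w8.png

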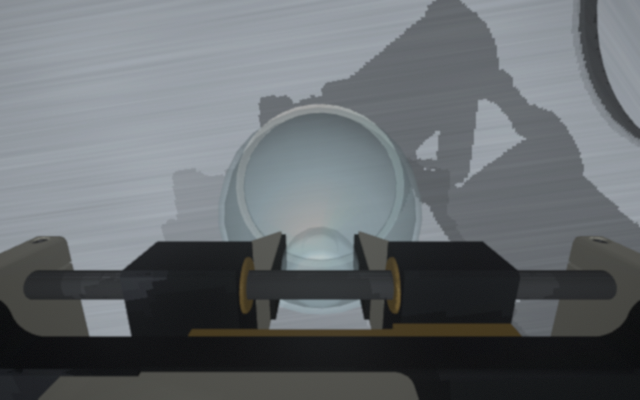

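View pics/s8.png

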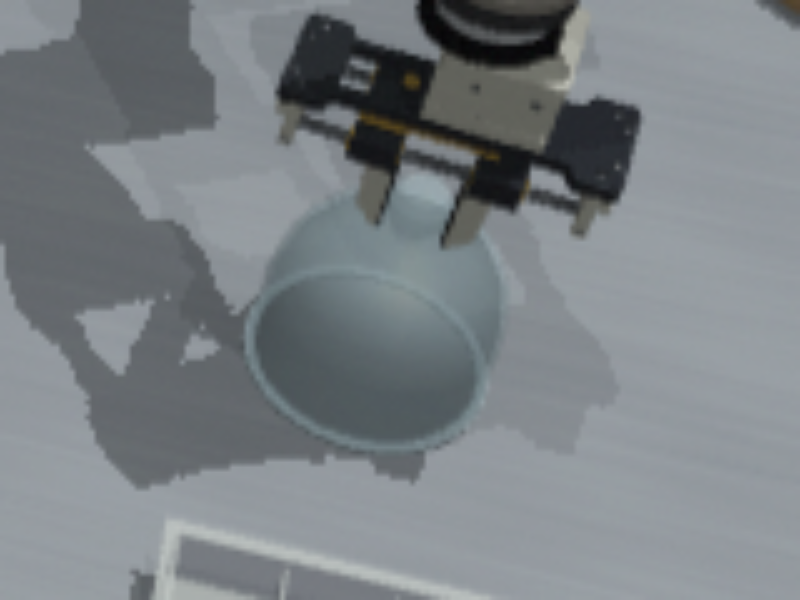

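The knob is held between the pads (36 mm opening) and the cloche is upright. Next I lift it.

Emit:
move_arm(increments=[[-0.015, 0, 0, 0], [-0.04, 0, 0, 0], [-0.08, 0, 0, 0], [-0.12, 0, 0, 0], [-0.16, 0, 0, 0]])

```text
time: 11.78
tool_pos: [0.4264, 0.3388, 0.1957]
tool_rot: [0.667, 1.57, -2.618]
contact_force: [0.4, 0.5, -6.7]
opening: 0.0363
```

Emit:
move_arm(increments=[[-0.05, 0, 0, 0], [-0.11, 0, 0, 0], [-0.18, 0, 0, 0], [-0.25, 0, 0, 0], [-0.3, 0, 0, 0]])

```text
time: 12.4
tool_pos: [0.4265, 0.3389, 0.3166]
tool_rot: [-2.436, 1.57, 0.562]
contact_force: [1.1, -0.2, -7.9]
opening: 0.0366
```

Emit:
move_arm(increments=[[0, 0, 0, 0], [0, 0, 0, 0]])

```text
time: 12.65
tool_pos: [0.4261, 0.3386, 0.3139]
tool_rot: [0.721, 1.569, -2.564]
contact_force: [0.4, -0.8, -7.1]
opening: 0.0363
```

```bash
python3 - <<'E'
from h import *
import cv2
c.p=np.array([.42702,.33892,.2354]);c.j=-98.24
c.mv([.26,.001,0,0]);c.mv([-.46,0,0,0]);print(c.p)
s=robot.observe();print(s["tool_pos"],s["contact_force"],s["opening"],s["qpos"])
print(c.to([.5505,-.0385,.315]))
cv2.imwrite(f"pics/w9.png",robot.read_camera("wrist")[:,:,::-1])
cv2.imwrite(f"pics/s9.png",robot.read_camera("scene")[:,:,::-1])
cv2.imwrite(f"pics/d9.png",robot.read_camera("side")[:,:,::-1])
E
```

```text
[0.42696267 0.33852413 0.3154    ]
[0.42610337 0.3386362  0.31392326] [ 0.42811186 -0.77324216 -7.05476815] 0.03632997898016537 [ 5.30742674e-01  3.29081323e-01  1.30372252e+00 -1.00636654e-04
  1.51094479e+00  2.24534394e+00]
(array([ 0.001 ,  0.8886, -0.4407]), 0)
```

View pics/s9.png

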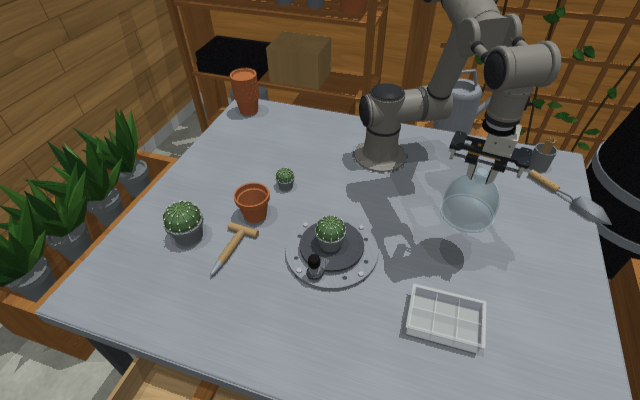

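View pics/d9.png

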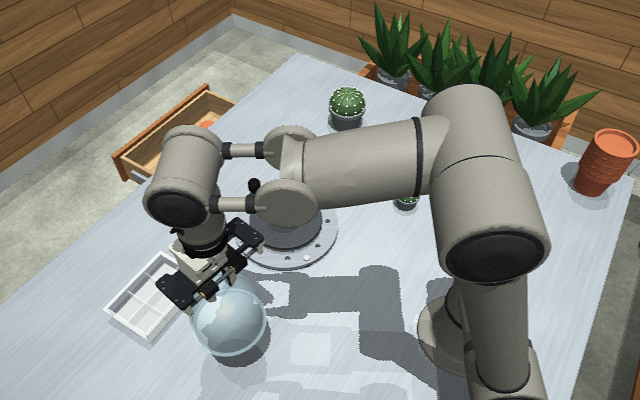

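Emit:
move_arm(increments=[[0, 0.04, -0.02, 0], [0, 0.11, -0.055, 0], [0, 0.2, -0.1, 0], [0, 0.29, -0.145, 0], [0, 0.38, -0.189, 0]])

```text
time: 13.42
tool_pos: [0.4799, 0.1755, 0.3148]
tool_rot: [1.261, 1.57, -2.025]
contact_force: [-0.5, -0.1, -6.3]
opening: 0.0364
```

Emit:
move_arm(increments=[[0, 0.09, -0.045, 0], [0, 0.18, -0.09, 0], [0, 0.27, -0.135, 0], [0, 0.35, -0.174, 0], [0, 0.42, -0.208, 0]])

```text
time: 14.05
tool_pos: [0.5378, -0.0029, 0.3147]
tool_rot: [0.721, 1.57, -2.565]
contact_force: [1.1, 0.2, -7.4]
opening: 0.0361
```

Emit:
move_arm(increments=[[0, 0.05, -0.025, 0], [0, 0.08, -0.04, 0], [0, 0.089, -0.044, 0], [0, 0.089, -0.044, 0], [0, 0.089, -0.044, 0]])

```text
time: 14.68
tool_pos: [0.5501, -0.0374, 0.3152]
tool_rot: [-1.649, 1.571, 1.35]
contact_force: [-0.3, -0.0, -7.3]
opening: 0.0362
```

```bash
python3 - <<'E'
from h import *
import cv2
c.p=np.array([.42696,.33852,.3154]);c.j=-98.24
c.mv([0,.889,-.441,0]);print(c.p)
s=robot.observe();print(s["tool_pos"],s["contact_force"],s["opening"],s["qpos"])
cv2.imwrite(f"pics/w10.png",robot.read_camera("wrist")[:,:,::-1])
cv2.imwrite(f"pics/s10.png",cv2.resize(robot.read_camera("scene")[130:300,220:440,::-1],None,fx=3.5,fy=3.5))
cv2.imwrite(f"pics/d10.png",cv2.resize(robot.read_camera("side")[50:280,160:400,::-1],None,fx=2.6,fy=2.6))
E
```

```text
[ 0.55057437 -0.03869056  0.3154    ]
[ 0.55007069 -0.03741576  0.31521946] [-2.61518822e-01 -5.04671969e-03 -7.32103567e+00] 0.03621949042335375 [-2.07085506e-01  3.41270718e-01  1.28269283e+00  2.60953136e-04
  1.51762562e+00  1.50641546e+00]
```

View pics/w10.png

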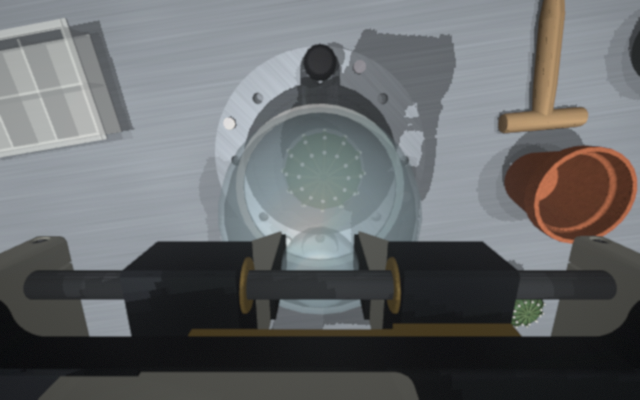

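View pics/s10.png

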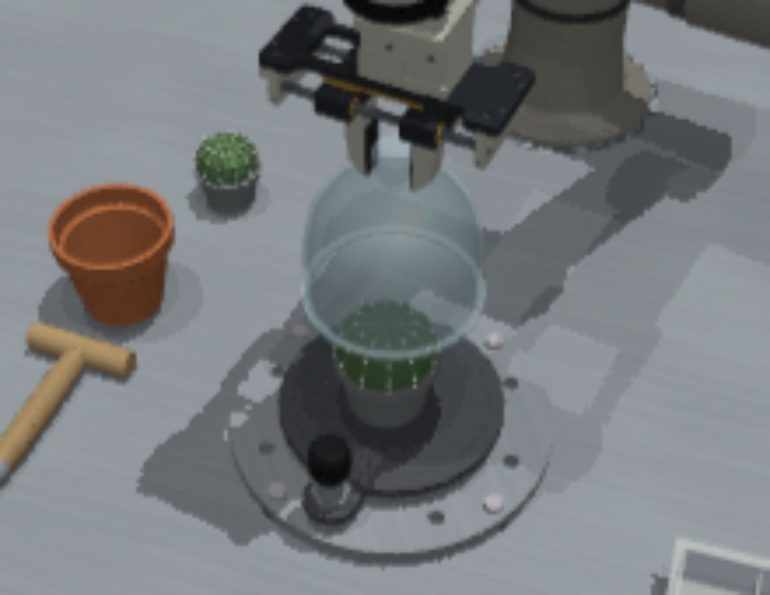

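View pics/d10.png

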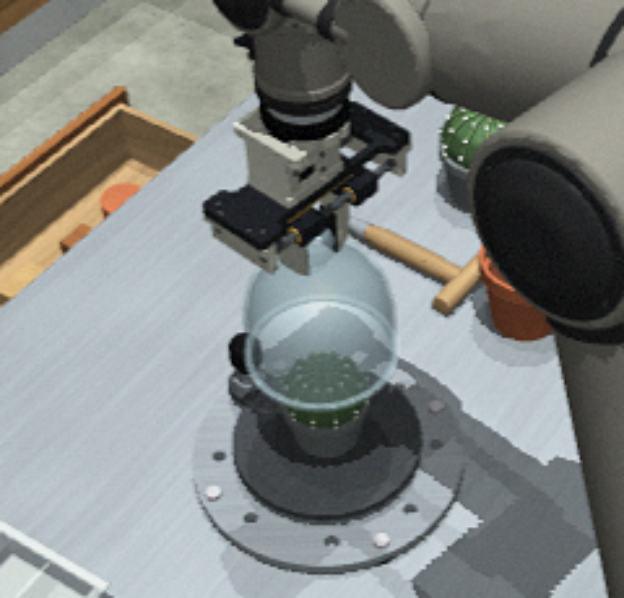

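The cloche is centred over the pot and upright. I'll lower it to about 18 mm above the table.

Emit:
move_arm(increments=[[0.05, 0, 0, 0], [0.12, 0, 0, 0], [0.19, 0, 0, 0], [0.26, 0, 0, 0], [0.3, 0, 0, 0]])

```text
time: 15.45
tool_pos: [0.5496, -0.0378, 0.1937]
tool_rot: [-0.052, 1.569, 2.946]
contact_force: [0.1, -0.1, -6.5]
opening: 0.0365
```

Emit:
move_arm(increments=[[0.01, 0, 0, 0], [0.02, 0, 0, 0], [0.03, 0, 0, 0], [0.035, 0, 0, 0], [0.038, 0, 0, 0]])

```text
time: 16.08
tool_pos: [0.5503, -0.0383, 0.18]
tool_rot: [2.953, 1.57, -0.332]
contact_force: [0.5, 0.0, -6.4]
opening: 0.036
```

```bash
python3 - <<'E'
from h import *
import cv2
s=robot.observe();print(s["tool_pos"],s["contact_force"],s["opening"])
cv2.imwrite(f"pics/s11.png",cv2.resize(robot.read_camera("scene")[130:300,220:440,::-1],None,fx=3.5,fy=3.5))
E
```

```text
[ 0.55034088 -0.03832082  0.18002593] [ 0.54763368  0.02368371 -6.4210483 ] 0.035978640201201485
```

View pics/s11.png

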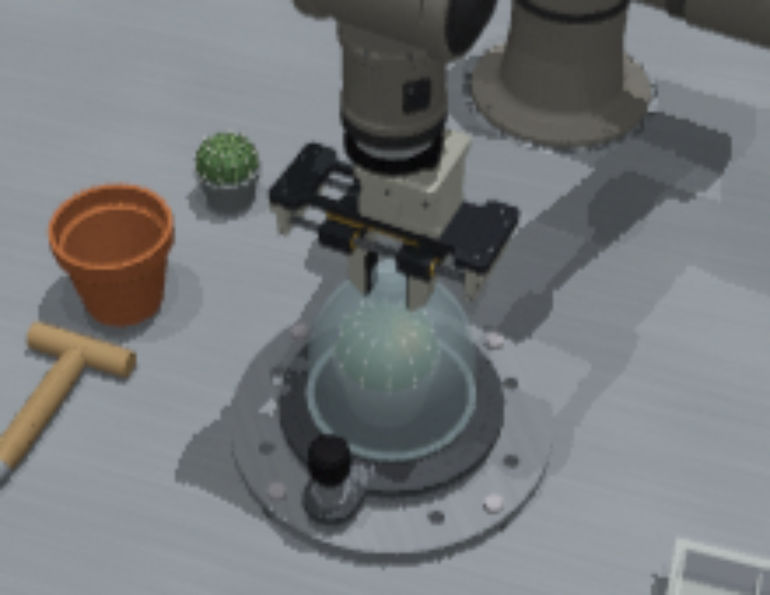

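Emit:
move_arm(increments=[[0.0025, 0, 0, 0], [0.005, 0, 0, 0], [0.005, 0, 0, 0]])

```text
time: 16.5
tool_pos: [0.5502, -0.0383, 0.1778]
tool_rot: [0.651, 1.571, -2.635]
contact_force: [0.4, 0.7, -5.9]
opening: 0.0364
```

Emit:
move_arm(increments=[[0.0015, 0, 0, 0], [0.003, 0, 0, 0], [0.003, 0, 0, 0]])

```text
time: 16.88
tool_pos: [0.5505, -0.0384, 0.1772]
tool_rot: [2.998, 1.57, -0.287]
contact_force: [-0.1, -0.1, -2.7]
opening: 0.0363
```

Contact: the load is falling, from -5.9 to -2.7 N. I'll go down a little more, then release.

Emit:
move_arm(increments=[[0.0012, 0, 0, 0], [0.0012, 0, 0, 0]])

```text
time: 17.12
tool_pos: [0.5507, -0.0384, 0.177]
tool_rot: [3.015, 1.569, -0.271]
contact_force: [-1.7, 0.1, 2.1]
opening: 0.0362
```

Emit:
move_arm(increments=[[0, 0, 0, 0], [0, 0, 0, 0], [0, 0, 0, 0], [0, 0, 0, 0], [0, 0, 0, 0]], gripper=0)

```text
time: 17.75
tool_pos: [0.5502, -0.0383, 0.1761]
tool_rot: [0.621, 1.571, -2.664]
contact_force: [-0.4, -0.3, -1.1]
opening: 0.0813
```

Emit:
move_arm(increments=[[0, 0, 0, 0], [0, 0, 0, 0], [-0.05, 0, 0, 0], [-0.12, 0, 0, 0], [-0.2, 0, 0, 0]])

```text
time: 18.38
tool_pos: [0.55, -0.0383, 0.2568]
tool_rot: [0.041, 1.57, 3.039]
contact_force: [-0.4, 0.4, 0.5]
opening: 0.0917
```

Emit:
move_arm(increments=[[-0.1, 0, 0.1, 0], [-0.15, 0, 0.25, 0], [-0.15, 0, 0.4, 0], [-0.15, 0, 0.4, 0]])

```text
time: 18.88
tool_pos: [0.3885, -0.0145, 0.3168]
tool_rot: [2.88, 1.57, -0.405]
contact_force: [0.5, -0.4, -0.5]
opening: 0.0921
```

```bash
python3 - <<'E'
from h import *
import cv2
s=robot.observe();print(s["tool_pos"],s["contact_force"],s["opening"])
a=robot.read_camera("scene")[:,:,::-1];b=robot.read_camera("side")[:,:,::-1]
cv2.imwrite("pics/s12f.png",a);cv2.imwrite("pics/d12f.png",b)
cv2.imwrite(f"pics/s12.png",cv2.resize(a[200:295,270:395],None,fx=6,fy=6,interpolation=2))
cv2.imwrite(f"pics/d12.png",cv2.resize(b[155:275,225:350],None,fx=5,fy=5,interpolation=2))
E
```

```text
[ 0.38847354 -0.01449578  0.31678197] [ 0.53650371 -0.4438814  -0.51489556] 0.09212528895931729
```

View pics/s12.png

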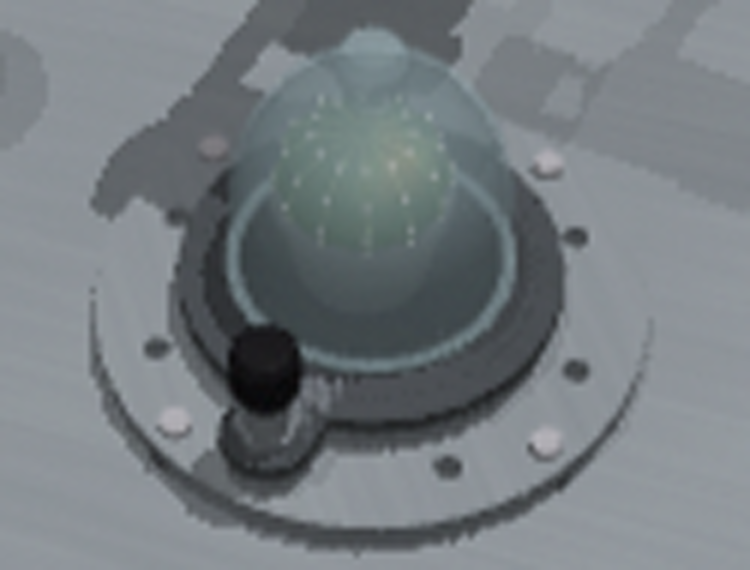

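View pics/d12.png

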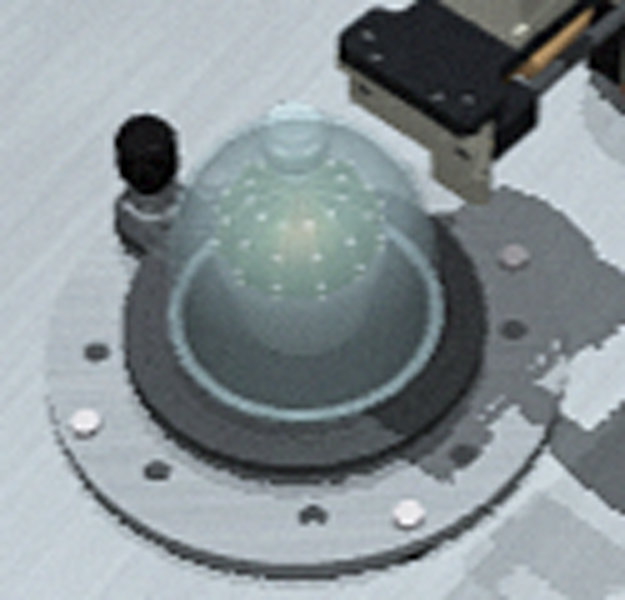

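View pics/s12f.png

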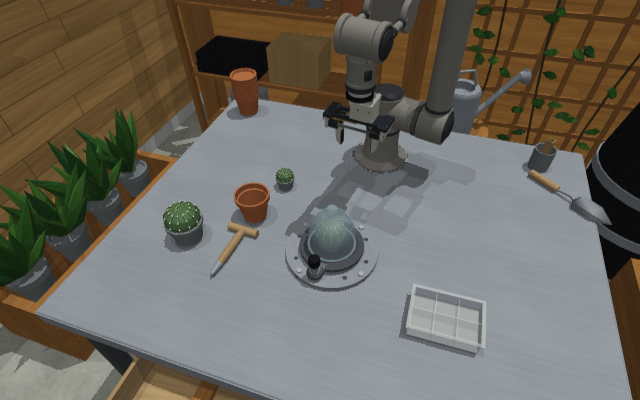

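The cloche stands flat around the pot and well inside the rim, and the arm is clear. One last check of the pin height and the cloche centre, then I hand in.

```bash
python3 - <<'E'
from h import *
ax=np.array([.551,-.0375])
k,e=tri([("scene",crop([(264,368)],270,200,6)[0]),("side",crop([(147,154)],225,155,5)[0])])
print("pin",k,e,np.degrees(np.arctan2(*(k[:2]-ax)[::-1]))+53.4)
k,e=tri([("scene",crop([(374,58)],270,200,6)[0]),("side",crop([(293,138)],225,155,5)[0])]);print("cloche knob",k,e)
Q=np.array([plane("scene",u,.05)[:2] for u in crop([(228,255),(515,255),(375,370),(270,330),(480,330)],270,200,6)])
r=least_squares(lambda p:np.linalg.norm(Q-p,axis=1)-.0765,Q.mean(0));print(r.x,r.fun)
robot.hand_in()
E
```

```text
pin [ 0.66945461 -0.05443354  0.09433341] [np.float64(0.00039303664461165755), np.float64(0.00039303664461169994)] 45.26447088908376
cloche knob [ 0.54823186 -0.03653247  0.19819478] [np.float64(0.0009963355160809311), np.float64(0.0009963355160810257)]
[ 0.54814553 -0.03712746] [ 0.000673   -0.00028846  0.0013934  -0.00167282 -0.00034307]
the job is handed in; nothing more can be done
```

I drew the index pin by its knob, swung the table one hole anticlockwise and lowered the pin home. I then carried the glass cloche over the pot and set it down gently. I felt light contact (about 2 N) before releasing it and backing off. The job was handed in at about 19 s; no verdict is reported.

Last checks from the camera pictures:
- **Pin:** the knob is at z = 94.3 mm, against 94 mm when home. The table turned 45.3° by the images, against a target of 45°.
- **Cloche:** its knob is at z ≈ 198 mm, against 196 mm expected when standing on the table. Both its knob and its foot measure about 3 mm from the axis, so it stands upright.
- **Pot:** it stands upright about 3 mm from the axis. I measured this before the cloche went on; the final pictures show it upright inside the glass.
- **Other things:** the terracotta pot, seed tray and dibber look unmoved in the final pictures. The gripper is clear of everything.

The only disagreement was an early wrist-camera reading of the pin knob that differed by about 3 mm from the two fixed cameras. The first wrist picture was also blurred by arm motion. I aimed between the two values and the grip closed properly on the knob.

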